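# Check a glued tray frame for square by its diagonals

## Robot

A 6-joint arm with a two-finger parallel gripper is mounted at the origin on a cart in front of the work surface, level with it; the furniture and walls round the work are solid. World frame = base frame: x ahead of the robot, y to its left, z up, the work surface at z = 0. Lengths are in m, angles in rad, forces in N, time in s.
With the tool pointing down it reaches from about 0.35 to 0.875 m from the base axis. Payload 15.5 kg.
Tool frame: the origin (TCP) lies midway between the tips of the shut fingers; the grasp point (between the pads) lies 19 mm behind it; z points along the fingers, y is the line along which they close (so a half turn about z gives the same grasp; the last joint's range is limited). The gripper opens to 85 mm and grips with 20 to 120 N. Pads are 22 mm wide; open, the fingers measure 114 mm over their backs; the gripper's body (76 mm by 85 mm) begins 54 mm behind the grasp point. The pads swing forward as they close: fully open they stand 13 mm farther back than shut.
Start: joints at [1.03, 0.494, 1.345, -0, 1.302, -0.096], TCP at [0.269, 0.564, 0.231] pointing down, gripper open.
Joint ranges: [-2.91, 2.91], [-0.82, 2.16], [0.22, 2.67], [-1.22, 4.37], [0.12, 2.79], [-3.08, 3.08]. Speed limits (rad/s): [1.89, 1.89, 2.57, 3.01, 3.01, 3.01].

## Interface

Orientations are given as a unit quaternion [w, x, y, z].
In Python, from plant import state, get_image, finish_job gives the robot as it stands.
- The arm moves only by the shell command python3 -m crank 'ROWS' [FORCE]. ROWS is JSON, one flat list of numbers, 7 for each row, row after row: the gripper command: -1 is shut, 1 is fully open, values between are in proportion, then the shift along the tool's x, y, z in cm, then the turn, a rotation vector about the tool's x, y, z in rad. A call has 1 to 5 rows; each row shifts and turns the commanded pose from where the row before left it, along the tool's axes as they then stand; what a row does not reach is not made up. A row lasts 1/12 s, in which the tool goes at most 41.7 mm and 7.16 degrees, less where a joint would pass 70% of its speed; a pose out of reach is approached as far as the arm can. A call is refused whole if a number of a shift passes 4.17 or a number of a turn 0.125, either way. A call with a gripper value outside its range is refused whole. The fingers move at their own pace and stop on an object; FORCE is the grip in N (left out, the last holds). Time passes only in rows, so rows that do not move let the fingers close. It gives the time, the measured TCP pose, the force, the opening and the grip force at its end, in the units of the state.
- state(): the state, without advancing time (a new reading comes with each control period).
- get_image(name): name is "scene" or "top" or "wrist"; returns a dict with "frame" (400x640x3 uint8, red, green, blue), "vertical_fov" (degrees; the focal length in pixels is half the picture's height over the tangent of half this angle, whatever the lens; pixels are square), "cx", "cy" (the principal point, pixels), "eye" and "attitude" of the camera in the world; the wrist camera has in their place "mount" (4x4, takes a point from camera to tool coordinates, whose origin is the TCP and whose axes are the flange's). Camera axes: x right, y up, looking along -z (the intrinsics and any distortion apply to the point x, -y, -z); pixel columns grow to the right and rows downward; lengths in m; the calibration is good to about 2 mm. The wrist camera is an equidistant fisheye: a pixel r from the principal point sees the ray r / f radians off the axis. A picture is of the moment at which its call begins: read the wrist's pose just before it. There is no depth.
- finish_job(): hands the job in; it is judged then, once.
The state is a dict: "time": time; "qpos": joint angles; "joint_vel": joint speeds; "joint_torque": joint torques, N m; "tool_pos": TCP position; "ee_rot": TCP orientation; "ft_force": force on the tool from outside, world axes, zero at the start; "torque": the same for the moment, N m; "grip_width": finger opening in m; "grasp_force": force on a finger pad.
Only numpy, scipy, OpenCV 4.12 (cv2) and the standard library are available. Lean on these libraries where they do the work, as an engineer would, in place of code of your own. Each camera call takes 0.05 s, during which the arm holds its last target. There are 200 camera calls.

## Task

Check whether the freshly glued tray frame is square: with the slide rule lying flat inside it, measure the diagonal that starts in the near left corner and then the one that starts in the near right corner, each time with the rule's brass tail pin right in that near corner and the slide gently pushed out until its nose sits in the opposite far corner, and keep it pressed there for half a second. The glue is fresh, so never press on the frame harder than 25 N. Then stand the red-capped spice jar on the worktop just outside the near corner of the longer diagonal (either near corner if the two agree within 3 mm), leave the rule lying in the frame, and disturb nothing else.

Things in the scene. Friction and masses are not known exactly. Their poses are not given: they have to be found in the camera images.
- frame: Pale wooden tray frame, no bottom, stuck to the worktop. Inside 170 mm along its x (away from the robot), 160 along y (left); rails 18 thick, 22 high. Origin: middle of the opening, on the worktop; z up. The near rail (inner face x = -85) is true; the far rail (far_rail, inner face x = +85) has drifted 0 to 10 mm along +y or -y, unreported, and the side rails side_left, side_right lean with it.
- corner_left (a point): Near left inside corner of the frame (frame x = -85, y = +80 mm), 10 mm above the worktop. The diagonal from here ends in the far right corner, nominally frame x = +85, y = -80 mm, but shifted with the far rail. Diagonals are 233 mm when square and differ by up to 14 mm.
- corner_right (a point): Near right inside corner of the frame (frame x = -85, y = -80 mm), 10 mm above the worktop. The diagonal from here ends in the far left corner, nominally frame x = +85, y = +80 mm, but shifted with the far rail.
- rule: Slide rule (pinch rod) lying flat on the worktop beside the frame: an aluminium bar 24 mm wide and 13 mm high with a brass tail pin (upright free-turning roller, 12 mm dia.) at its -x end and a yellow slide along its top. 0.4 kg in all. Origin: middle of the closed rule, at its underside; x runs from tail to nose, z up. Tail pin axis at x = -92.5 mm; closed, it is 197 mm long over all.
- slide (a joint): How far the slide is out (m): 0 closed (hard stop) to 0.055; 0 to 0.015 at the start. Pin axes are 185 mm plus this value apart, so a longer diagonal reads larger. Friction of 0.6 N holds it where it is left; the bar's friction on the worktop is larger (2 to 5 N), so the bar stays put while the slide moves.
- rule_tail (a point): Axis of the brass tail pin, 10 mm above the rule's underside. Fully in a corner the axis is about 8.5 mm from the corner (pin radius 6 mm).
- slide_nose (a point): Axis of the steel nose pin (upright free-turning roller, 12 mm diameter) at the outer end of the slide, 10 mm above the rule's underside.
- slide_tab (a point): Middle of the black grip tab on the slide (30 mm along the rule, 10 mm thick, 20 to 53 mm above the underside; this point 40 up). Closed, it is at the rule's middle and balance: the rule can be lifted by it. It is sprung along the rule, 1.2 N/mm, 6 mm of give either way, then rigid. Pulled nosewards it moves the slide out; pushed tailwards it closes the slide, then moves the whole rule.
- spice_red: Spice jar with a red cap, 45 mm diameter, 106 mm tall, standing. Origin: middle of its underside.
- spice_green: Spice jar with a dark green-black cap, 44 mm diameter, 105 mm tall, standing; bystander. Origin: middle of its underside.
- yoghurt_tub: Yoghurt tub, 72 mm diameter, 71 mm tall, to the right of the rule; bystander. Origin: middle of its underside.
Not all that is in view belongs to the job. What is shaped like the spice_red but blue or pink is not meant. Leave any green look-alike of the rule alone.

How it is judged:
On the way, in this order (a step that is already met when the one before it is completed fails the run):
1. the first diagonal is gauged: rule flat, tail pin within 3.5 mm of home in the near left corner, nose pressed with more than 1.5 N into the far right corner, touching both rails, slide at rest (horizontal distance between rule_tail and corner_left below 0.012 m and angle between rule's own z axis and vertical below 0.08 rad and height (world z) of rule below 0.006 m and x of slide_nose in the frame of frame above 0.076 m and y of slide_nose in the frame of frame below -0.055 m and contact force between slide and side_right above 0.4 N and contact force between slide and frame above 1.5 N and velocity of joint slide below 0.005 m/s), for 0.25 s.
2. the second diagonal is gauged in the same way: tail pin in the near right corner, nose pressed into the far left corner (horizontal distance between rule_tail and corner_right below 0.012 m and angle between rule's own z axis and vertical below 0.08 rad and height (world z) of rule below 0.006 m and x of slide_nose in the frame of frame above 0.076 m and y of slide_nose in the frame of frame above 0.055 m and contact force between slide and side_left above 0.4 N and contact force between slide and frame above 1.5 N and velocity of joint slide below 0.005 m/s), for 0.25 s.
At the end, for the whole second after the job is handed in: The red-capped jar stands upright and still on the worktop, outside the frame, its middle within 85 mm of the near inside corner of the longer diagonal (either near corner if the diagonals agree within 3 mm); the rule lies flat and still inside the frame (((value of joint far_rail below 0.0024 m and horizontal distance between spice_red and corner_left below 0.085 m) or (value of joint far_rail above -0.0024 m and horizontal distance between spice_red and corner_right below 0.085 m)) and (x of spice_red in the frame of frame below -0.11 m or y of spice_red in the frame of frame below -0.112 m or y of spice_red in the frame of frame above 0.112 m) and height (world z) of each of spice_red, rule below 0.006 m and angle between spice_red's own z axis and vertical below 0.1 rad and linear speed of each of spice_red, rule below 0.02 m/s and horizontal distance between rule and frame below 0.07 m and angle between rule's own z axis and vertical below 0.08 rad); the robot touches nothing.
It fails at once if the rule presses on the frame with more than 25 N (contact force between rule and frame above 25 N).
It fails at once if the gripper or arm presses on the frame with more than 25 N (contact force between any of the fingers, the arm and frame above 25 N).
It fails at once if a bystander (green-capped jar or tub) is moved more than 20 mm (distance of any of spice_green, yoghurt_tub from where it was at the start of the episode above 0.02 m).
It also fails if it takes over 72 s, if anything falls off the work surface, if the arm or the gripper's body presses on something with over 40 N, if the wrist force passes 120 N, or if a joint passes its speed limit or range.

## Working session

There is one attempt and no reset: what is moved stays moved. The work goes in short steps, Python scripts to look and compute and a shell command to move; the robot and the scene stay as the last step left them, time stands still between calls to the robot, and variables do not carry over. Pictures are saved under pics/ and viewed, at most 10 in all, crops included, and the job is handed in when it is done.

```bash
mkdir -p pics; ls; cat > h.py <<'E'
import numpy as np, cv2
from scipy.spatial.transform import Rotation as R
from plant import state, get_image, finish_job
def q2R(q): return R.from_quat([q[1],q[2],q[3],q[0]]).as_matrix()
def att(a):
    a=np.array(a,float)
    return a if a.shape==(3,3) else q2R(a)
def ray(im,u,v,st=None,fish=False):
    f=200/np.tan(np.radians(im["vertical_fov"])/2)
    d=np.array([u-im["cx"],v-im["cy"]],float)
    if fish:
        r=np.hypot(*d); th=r/f; d=d/max(r,1e-9)
        c=np.array([np.sin(th)*d[0],-np.sin(th)*d[1],-np.cos(th)])
        T=q2R(st["ee_rot"]); M=np.array(im["mount"])
        return T@M[:3,3]+np.array(st["tool_pos"]), T@M[:3,:3]@c
    c=np.array([d[0]/f,-d[1]/f,-1.])
    return np.array(im["eye"]), att(im["attitude"])@c
def onplane(im,u,v,z,st=None,fish=False):
    o,d=ray(im,u,v,st,fish); return o+d*(z-o[2])/d[2]
def save(im,n): cv2.imwrite(f"pics/{n}.png",cv2.cvtColor(im["frame"],cv2.COLOR_RGB2BGR))
E
python3 - <<'E'
from h import *
import pickle
s=state(); print(s)
d={}
for n in("scene","top","wrist"):
    im=get_image(n); save(im,n+"0"); d[n]=im
    print(n,{k:v for k,v in im.items() if k!="frame"})
pickle.dump((s,d),open("im0.pkl","wb"))
E
```

```text
pics
{'time': 0.0, 'qpos': array([ 1.02950224e+00,  4.94222514e-01,  1.34615056e+00,  9.17544676e-06,
        1.30254551e+00, -9.54763986e-02]), 'joint_vel': array([-0.00025755, -0.00113459,  0.00041957, -0.00175754, -0.00010993,
       -0.00166925]), 'joint_torque': array([ 8.68520283e-05, -8.82167816e+01, -3.83871353e+01,  5.42635632e-05,
        9.85017163e-03,  1.20429797e-05]), 'tool_pos': array([0.26927845, 0.56358778, 0.23066924]), 'ee_rot': array([-2.11730798e-04,  2.21068570e-01,  9.75258042e-01, -6.28261517e-04]), 'ft_force': array([-0.18989378,  0.12506755,  0.3655395 ]), 'torque': array([0.00236882, 0.02648006, 0.02536736]), 'grasp_force': 0.0, 'grip_width': 0.0855356574594157}
scene {'vertical_fov': 51.07446146895779, 'cx': 321.14888835749235, 'cy': 202.75535424757524, 'eye': array([-0.48481554, -0.66558321,  0.91228406]), 'attitude': array([ 0.77151169,  0.40346461, -0.21803936, -0.44095903])}
top {'vertical_fov': 44.635889007366394, 'cx': 310.3832144194589, 'cy': 207.5819214023927, 'eye': array([ 0.44451171, -0.03228011,  1.45474768]), 'attitude': array([-0.70241913, -0.01494397,  0.02010479,  0.7113226 ])}
wrist {'vertical_fov': 65.70646984690485, 'cx': 320.8406230876503, 'cy': 207.5161682041271, 'mount': array([[-1.36300977e-03,  9.63683059e-01,  2.67045136e-01,
         6.66232591e-02],
       [ 9.99998555e-01,  1.04226250e-03,  1.34283325e-03,
         5.51583498e-04],
       [ 1.01573452e-03,  2.67046580e-01, -9.63683087e-01,
        -1.41936245e-01],
       [ 0.00000000e+00,  0.00000000e+00,  0.00000000e+00,
         1.00000000e+00]])}
```

View pics/top0.png

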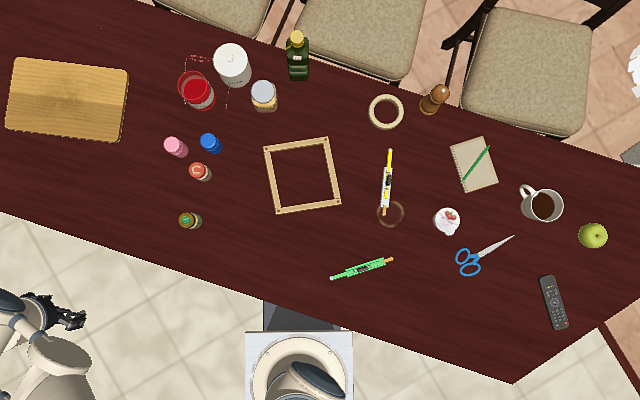

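View pics/scene0.png

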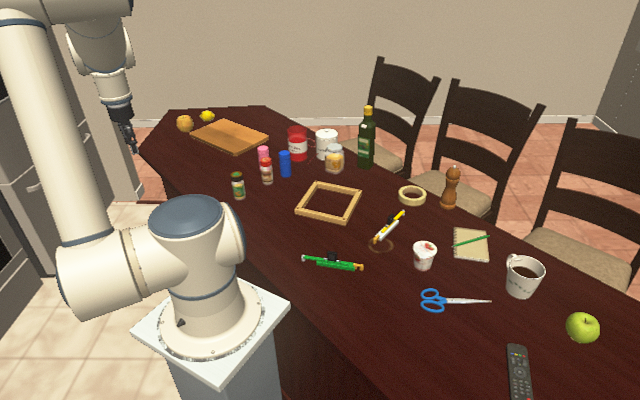

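The top view shows the frame at about (302,175), the rule at (388,182) with its brass tail at (384,213) and nose up at (390,150). The red jar is at (200,172), with pink and blue jars behind it. The green-black jar is at (190,220) and the tub at (447,222).

```bash
python3 - <<'E'
from h import *
import pickle
s,d=pickle.load(open("im0.pkl","rb")); im=d["top"]
F=im["frame"]; hsv=cv2.cvtColor(F,cv2.COLOR_RGB2HSV)
m=((hsv[...,2]>140)&(hsv[...,0]<25)&(hsv[...,1]>50)).astype(np.uint8)
m[:130]=0;m[220:]=0;m[:,:255]=0;m[:,350:]=0
cs,h=cv2.findContours(m,cv2.RETR_CCOMP,cv2.CHAIN_APPROX_NONE)
for c,hh in zip(cs,h[0]):
    if cv2.contourArea(c)<500: continue
    q=cv2.approxPolyDP(c,6,True)[:,0]
    print("hole" if hh[3]>=0 else "outer",[(tuple(p),onplane(im,*p,0.022)[:2].round(4)) for p in q])
for n,(u,v),z in [("tail",(384,213),.01),("nose",(390,150),.01),("mid",(387,180),.0),("redcap",(200,167),.106),("grcap",(187,219),.105),("tub",(447,215),.071)]:
    print(n,onplane(im,u,v,z).round(3))
c=F[120:260,150:420]; cv2.imwrite("pics/c1.png",cv2.cvtColor(cv2.resize(c,(800,415),interpolation=cv2.INTER_CUBIC),cv2.COLOR_RGB2BGR))
E
```

```text
outer [((np.int32(327), np.int32(136)), array([ 0.7275, -0.0952])), ((np.int32(263), np.int32(146)), array([0.6998, 0.0948])), ((np.int32(277), np.int32(213)), array([0.5008, 0.0552])), ((np.int32(341), np.int32(203)), array([ 0.5279, -0.1336]))]
hole [((np.int32(322), np.int32(142)), array([ 0.7098, -0.0801])), ((np.int32(335), np.int32(198)), array([ 0.5429, -0.1161])), ((np.int32(281), np.int32(208)), array([0.5154, 0.0433])), ((np.int32(269), np.int32(151)), array([0.6847, 0.0771]))]
tail [ 0.497 -0.262  0.01 ]
nose [ 0.686 -0.284  0.01 ]
mid [ 0.597 -0.274  0.   ]
redcap [0.628 0.263 0.106]
grcap [0.484 0.299 0.105]
tub [ 0.487 -0.431  0.071]
```

View pics/c1.png

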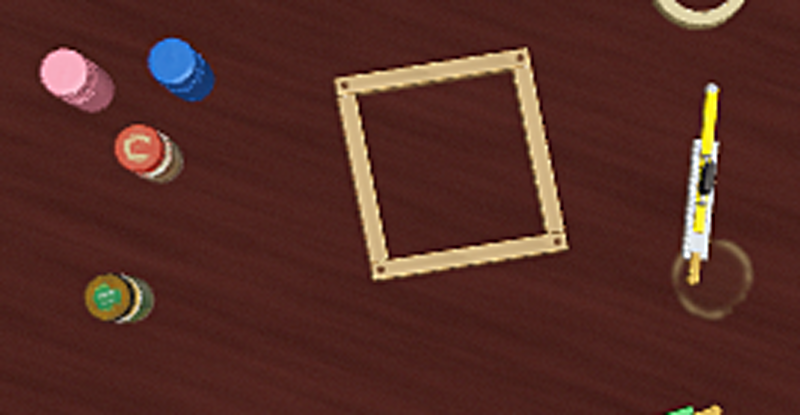

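```bash
python3 -m crank '[1,-3,-2.8,0,0,0,0, 1,-3,-2.8,0,0,0,0, 1,-3,-2.8,0,0,0,0, 1,-3,-2.8,0,0,0,0, 1,-3,-2.8,0,0,0,0]' 60
python3 -m crank '[1,-3,-2.8,0,0,0,0, 1,-3,-2.8,0,0,0,0, 1,-3,-2.8,0,0,0,0, 1,-3,-2.8,0,0,0,0, 1,-3,-2.8,0,0,0,0]' >/dev/null
python3 -m crank '[1,-3,-2.8,0,0,0,0, 1,-3,-2.8,0,0,0,0, 1,-3,-2.8,0,0,0,0, 1,-3,-2.8,0,0,0,0, 1,-3,-2.8,0,0,0,0]' >/dev/null
python3 -c "
from h import *; import pickle
s=state(); im=get_image('wrist'); pickle.dump((s,im),open('im1.pkl','wb')); save(im,'w1'); print(s['tool_pos'],s['ee_rot'])"
python3 -m crank '[1,-3,-2.8,0,0,0,0, 1,-3,-2.8,0,0,0,0, 1,-3,-2.8,0,0,0,0, 1,-3,-2.8,0,0,0,0, 1,-3,-2.8,0,0,0,0]' >/dev/null
python3 -m crank '[1,-3,-2.8,0,0,0,0, 1,-3,-2.8,0,0,0,0, 1,0,0,0,0,0,-0.11, 1,0,0,0,0,0,-0.11, 1,0,0,0,0,0,-0.11]'
python3 -c "
from h import *; import pickle
s=state(); im=get_image('wrist'); pickle.dump((s,im),open('im2.pkl','wb')); save(im,'w2'); print(s['tool_pos'],s['ee_rot'],s['ft_force'])
a=cv2.imread('pics/w1.png');b=cv2.imread('pics/w2.png')
cv2.imwrite('pics/w12.png',np.vstack([cv2.resize(a,(480,300)),cv2.resize(b,(480,300))]))"
```

```text
time: 0.57
tool_pos: [0.3445, 0.3711, 0.2311]
ee_rot: [-0.0, 0.221, 0.975, -0.0]
ft_force: [0.9, 1.0, 0.5]
grip_width: 0.0852
grasp_force: 0.0
[ 0.49461651 -0.01118289  0.23130056] [-1.57619622e-05  2.21134894e-01  9.75243230e-01  2.83588924e-05]
time: 2.28
tool_pos: [0.5992, -0.2771, 0.2305]
ee_rot: [-0.0, 0.056, 0.998, 0.0]
ft_force: [0.2, 1.4, 0.3]
grip_width: 0.0855
grasp_force: 0.0
[ 0.59921551 -0.27710894  0.23053065] [-4.69862501e-04  5.57822738e-02  9.98442809e-01  2.71765367e-04] [0.21650206 1.42743669 0.31495256]
```

View pics/w12.png

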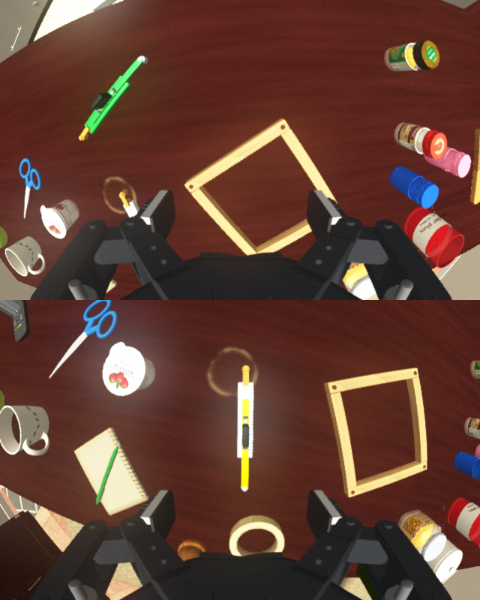

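The w2 view (lower half) shows the rule under the tool, with its tail pin at about (328,93) in full-size pixels, tab at (328,180) and nose at (328,252). The frame is fully visible to the right with inner corners near (453,120), (550,110), (552,215) and (470,250).

```bash
python3 - <<'E'
from h import *
import pickle
s,im=pickle.load(open("im2.pkl","rb"))
F=im["frame"]; hsv=cv2.cvtColor(F,cv2.COLOR_RGB2HSV)
P=lambda u,v,z:onplane(im,u,v,z,s,True)[:2].round(4)
m=((hsv[...,2]>90)&(hsv[...,0]<28)&(hsv[...,0]>8)&(hsv[...,1]>50)).astype(np.uint8)
m[:,:425]=0;m[:,575:]=0;m[280:]=0
cs,h=cv2.findContours(m,cv2.RETR_CCOMP,cv2.CHAIN_APPROX_NONE)
for c,hh in zip(cs,h[0]):
    if cv2.contourArea(c)<1500: continue
    q=cv2.approxPolyDP(c,7,True)[:,0]
    for p in q: print("hole" if hh[3]>=0 else "outer",p,P(*p,.022),P(*p,0.))
y=((hsv[...,1]>140)&(hsv[...,2]>150)&(hsv[...,0]>15)&(hsv[...,0]<35)).astype(np.uint8)
y[:,:300]=0;y[:,350:]=0
n,l,st,ce=cv2.connectedComponentsWithStats(y)
for i in range(1,n):
    if st[i,4]>10: print("yellow",st[i],ce[i])
b=(hsv[...,2]<60)&(hsv[...,1]<120); b[:,:305]=0;b[:,345:]=0;b[:150]=0;b[215:]=0
v,u=np.nonzero(b); print("tab px",u.min(),u.max(),v.min(),v.max(),u.mean(),v.mean())
c=F[75:270,280:380]; cv2.imwrite("pics/c2.png",cv2.cvtColor(cv2.resize(c,None,fx=3,fy=3,interpolation=cv2.INTER_CUBIC),cv2.COLOR_RGB2BGR))
E
```

```text
outer [555  90] [0.4991 0.0579] [0.4969 0.0784]
outer [431 111] [ 0.5281 -0.1404] [ 0.5278 -0.1323]
outer [464 263] [ 0.7284 -0.097 ] [ 0.7407 -0.0862]
outer [569 225] [0.7002 0.097 ] [0.7107 0.12  ]
hole [540 106] [0.5225 0.0259] [0.5219 0.0444]
hole [553 214] [0.6774 0.0567] [0.6865 0.0772]
hole [476 241] [ 0.6985 -0.0806] [ 0.7089 -0.0687]
hole [454 123] [ 0.5435 -0.1116] [ 0.5442 -0.1017]
yellow [322  87  11  26 210] [327.3         98.44761905]
yellow [324 133   8  22 168] [327.33333333 143.33333333]
yellow [321 199  11  51 508] [326.10433071 224.89566929]Traceback (most recent call last):
  File "<stdin>", line 19, in <module>
    return umr_minimum(a, axis, None, out, keepdims, initial, where)
ValueError: zero-size array to reduction operation minimum which has no identity
```

```bash
python3 - <<'E'
from h import *
import pickle
s,im=pickle.load(open("im2.pkl","rb"))
F=im["frame"]
c=F[75:270,280:380]; cv2.imwrite("pics/c2.png",cv2.cvtColor(cv2.resize(c,None,fx=3,fy=3,interpolation=cv2.INTER_CUBIC),cv2.COLOR_RGB2BGR))
P=lambda u,v,z:onplane(im,u,v,z,s,True)[:2].round(4)
print(P(327.3,90,.02),P(327,143,.016),P(326.1,225,.016),P(326,250,.02))
E
```

```text
[ 0.4952 -0.2582] [ 0.5556 -0.2652] [ 0.6535 -0.277 ] [ 0.6846 -0.2805]
```

View pics/c2.png

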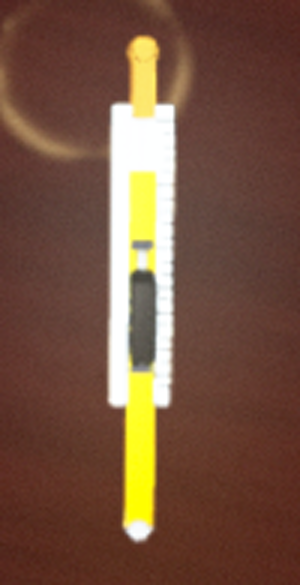

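Tail pin top at (327.7,90.7) and nose at (326,252) give about 192 mm between pins, so the slide is about 7 mm out. The tab comes out at (0.595,-0.270), which is consistent with the sizes given. Grasping the tab next.

```bash
python3 -m crank '[0.2,0.5,0.65,4,0,0,0, 0.2,0,0,4.1,0,0,0, 0.2,0,0,4.1,0,0,0, 0.2,0,0,4.1,0,0,0, 0.2,0,0,2.4,0,0,0]' 40
python3 -m crank '[0.2,0,0,2.0,0,0,0, 0.2,0,0,0,0,0,0, -1,0,0,0,0,0,0, -1,0,0,0,0,0,0, -1,0,0,0,0,0,0]'
python3 -m crank '[-1,0,0,0,0,0,0, -1,0,0,0,0,0,0, -1,0,0,0,0,0,0]'
python3 -c "
from h import *; import pickle
s=state(); im=get_image('wrist'); pickle.dump((s,im),open('im3.pkl','wb')); save(im,'w3'); print(s['tool_pos'],s['ee_rot'],s['ft_force'],s['torque'],s['grip_width'])"
```

```text
time: 2.75
tool_pos: [0.5933, -0.2682, 0.0401]
ee_rot: [-0.002, 0.059, 0.998, 0.001]
ft_force: [-0.9, 0.7, -0.4]
grip_width: 0.0513
grasp_force: 0.0
time: 3.17
tool_pos: [0.5961, -0.2699, 0.0261]
ee_rot: [0.001, 0.058, 0.998, -0.001]
ft_force: [-0.1, 0.4, -0.9]
grip_width: 0.0152
grasp_force: 0.0
time: 3.42
tool_pos: [0.5961, -0.2699, 0.0261]
ee_rot: [0.001, 0.058, 0.998, -0.001]
ft_force: [0.5, 0.6, 6.7]
grip_width: 0.0092
grasp_force: 41.6
[ 0.59614535 -0.26987399  0.02607918] [ 1.32042058e-03  5.80494054e-02  9.98312659e-01 -5.98934726e-04] [0.48347603 0.59518437 6.70835114] [ 0.1127633   0.02450254 -0.07831622] 0.00919242739392494
```

```bash
python3 -m crank '[-1,0.4,0,0,0,0,0, -1,0.4,0,0,0,0,0, -1,0.4,0,0,0,0,0, -1,0,0,0,0,0,0]' 60
python3 -m crank '[-1,0,0,-1,0,0,0, -1,0,0,-2,0,0,0, -1,0,0,-2,0,0,0, -1,0,0,-1,0,0,0]'
python3 -m crank '[-1,0,1.5,0,0,0,0, -1,0,3,0,0,0,0, -1,0,3,0,0,0,0, -1,0,3,0,0,0,0, -1,0,3,0,0,0,0]'
python3 -m crank '[-1,0,3,0,0,0,0, -1,0,3,0,0,0,0, -1,0,3,0,0,0,0, -1,0.2,2,0,0,0,0, -1,0,0.75,0,0,0,0]'
python3 -m crank '[-1,0,0,0,0,0,0.116, -1,0,0,0,0,0,0.116, -1,0,0,0,0,0,0.116, -1,0,0,0,0,0,0.116, -1,0,0,0,0,0,0]'
python3 -c "
from h import *; import pickle
s=state(); im=get_image('wrist'); t=get_image('top'); pickle.dump((s,im,t),open('im4.pkl','wb')); save(im,'w4'); print(s['tool_pos'],s['ee_rot'],s['ft_force'],s['torque'],s['grip_width'])
a=t['frame'][110:240,230:400]
cv2.imwrite('pics/m4.png',cv2.cvtColor(np.hstack([im['frame'][:,100:540],cv2.resize(a,(360,275))[:400] if 0 else np.vstack([cv2.resize(a,(360,275),interpolation=2),np.zeros((125,360,3),np.uint8)])]),cv2.COLOR_RGB2BGR))"
```

```text
time: 3.8
tool_pos: [0.5842, -0.2686, 0.0262]
ee_rot: [0.002, 0.058, 0.998, -0.001]
ft_force: [2.9, 0.8, 5.8]
grip_width: 0.0089
grasp_force: 63.5
time: 4.13
tool_pos: [0.584, -0.2685, 0.0874]
ee_rot: [0.001, 0.058, 0.998, -0.001]
ft_force: [0.7, 0.2, -4.6]
grip_width: 0.0088
grasp_force: 62.0
time: 4.55
tool_pos: [0.5985, -0.1322, 0.0843]
ee_rot: [-0.0, 0.058, 0.998, 0.0]
ft_force: [0.8, -0.5, -3.8]
grip_width: 0.0087
grasp_force: 61.9
time: 4.97
tool_pos: [0.6098, -0.0136, 0.0842]
ee_rot: [-0.0, 0.057, 0.998, 0.0]
ft_force: [0.1, 0.5, -3.5]
grip_width: 0.0087
grasp_force: 61.9
time: 5.38
tool_pos: [0.6102, -0.0171, 0.0843]
ee_rot: [-0.0, 0.289, 0.957, -0.0]
ft_force: [-0.2, -0.5, -4.4]
grip_width: 0.0086
grasp_force: 61.9
[ 0.61017173 -0.01714278  0.08425638] [-1.58315331e-04  2.88937299e-01  9.57348006e-01 -9.18091522e-05] [-0.15315945 -0.45187849 -4.39639243] [ 0.00642793 -0.01181243  0.05654344] 0.008638599851069309
```

View pics/m4.png

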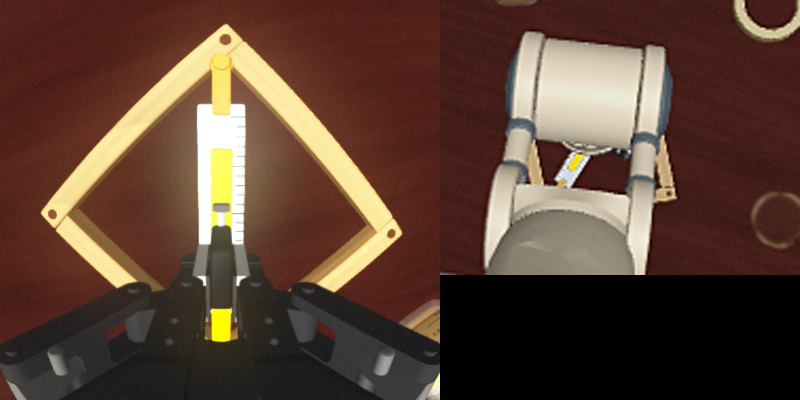

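The tail pin top is at (321,62), just inside the near-left corner, and the rule hangs level. Next I check the corner position in this view.

```bash
python3 - <<'E'
from h import *
import pickle
s,im,t=pickle.load(open("im4.pkl","rb"))
F=im["frame"]; hsv=cv2.cvtColor(F,cv2.COLOR_RGB2HSV)
P=lambda u,v,z:onplane(im,u,v,z,s,True)[:2].round(4)
print("tail",P(321,62,.078), "cam",ray(im,321,62,s,True)[0])
print("screws NL",P(325,40,.022),"NR?",P(491,234,.022),P(154,214,.022))
m=((hsv[...,2]>90)&(hsv[...,0]<28)&(hsv[...,0]>8)&(hsv[...,1]>50)).astype(np.uint8)
m[:,305:340]=m[:,305:340]  # keep
cs,h=cv2.findContours(m,cv2.RETR_EXTERNAL,cv2.CHAIN_APPROX_NONE)
c=max(cs,key=cv2.contourArea); q=cv2.approxPolyDP(c,5,True)[:,0]
for p in q: print(p,P(*p,.022))
E
```

```text
tail [0.53   0.0369] cam [0.5550051  0.02030221 0.22620877]
screws NL [0.5092 0.0538] NR? [0.6939 0.088 ] [ 0.5355 -0.1203]
[140 211] [ 0.5264 -0.1299]
[214 287] [ 0.6094 -0.1176]
[242 281] [ 0.6171 -0.0939]
[252 290] [ 0.6275 -0.0922]
[265 288] [ 0.6315 -0.0822]
[178 207] [ 0.5433 -0.0987]
[260 123] [ 0.5316 -0.0126]
[255 145] [ 0.5417 -0.0238]
[240 156] [ 0.5417 -0.0367]
[250 158] [ 0.5468 -0.0317]
[244 178] [ 0.5555 -0.0433]
[254 179] [ 0.5601 -0.0379]
[248 202] [ 0.5706 -0.0511]
[254 213] [ 0.5794 -0.0523]
[261 210] [ 0.5804 -0.0468]
[256 218] [ 0.5831 -0.0533]
[263 221] [ 0.5876 -0.0505]
[263 234] [ 0.5954 -0.0563]
[268 230] [ 0.595  -0.0515]
[270 240] [ 0.6019 -0.0548]
[279 241] [ 0.606  -0.0498]
[274 249] [ 0.6091 -0.0566]
[281 244] [ 0.6087 -0.05  ]
[283 253] [ 0.6152 -0.0529]
[296 253] [ 0.6203 -0.045 ]
[295 109] [0.5373 0.0116]
[311 103] [0.5399 0.0224]
[313 114] [0.5466 0.0195]
[329 114] [0.5524 0.0281]
[331 103] [0.5471 0.0332]
[343 103] [0.5513 0.0398]
[346 253] [ 0.6403 -0.015 ]
[361 254] [ 0.6471 -0.0064]
[360 246] [ 0.6413 -0.0037]
[386 219] [0.6343 0.0222]
[381 212] [0.6278 0.0218]
[392 207] [0.6291 0.0302]
[388 194] [0.6195 0.0325]
[404 162] [0.6065 0.0534]
[397 164] [0.6051 0.0485]
[394 147] [0.5941 0.0528]
[389 153] [0.5957 0.0477]
[393 141] [0.5903 0.0543]
[466 224] [0.6731 0.0724]
[399 281] [0.6836 0.0062]
[434 292] [0.7106 0.0253]
[502 234] [0.7003 0.0969]
[446 149] [0.615  0.0845]
[327  23] [0.4997 0.0617]
[258  77] [0.5051 0.0037]
```

```bash
python3 -m crank '[-1,-0.2,0,1.5,0,0,0, -1,0,0,2,0,0,0, -1,0,0,1.5,0,0,0, -1,0,0,0.5,0,0,0, -1,0,0,0,0,0,0]'
python3 -m crank '[-1,0,0,0.25,0,0,0, -1,0,0,0,0,0,0]'
python3 -c "
from h import *
s=state(); print(s['tool_pos'],s['ft_force'],s['torque'])"
```

```text
time: 5.9
tool_pos: [0.6112, -0.0181, 0.0281]
ee_rot: [-0.001, 0.285, 0.959, -0.0]
ft_force: [-1.0, -0.0, -3.6]
grip_width: 0.0084
grasp_force: 61.8
time: 6.07
tool_pos: [0.6125, -0.0182, 0.0273]
ee_rot: [0.0, 0.285, 0.958, 0.0]
ft_force: [-0.3, 0.6, -4.2]
grip_width: 0.0086
grasp_force: 61.8
[ 0.61253138 -0.01819259  0.02732601] [-0.2788325   0.60738928 -4.24213277] [ 0.01254765 -0.06571837  0.00541411]
```

```bash
python3 -m crank '[-1,0,0,0.1,0,0,0, -1,0,0,0,0,0,0]'
python3 -m crank '[-1,0,0,0.05,0,0,0, -1,0,0,0,0,0,0]'
```

```text
time: 6.23
tool_pos: [0.6124, -0.0181, 0.0264]
ee_rot: [0.0, 0.286, 0.958, 0.0]
ft_force: [0.3, -0.5, -4.2]
grip_width: 0.0092
grasp_force: 61.8
time: 6.4
tool_pos: [0.6128, -0.0183, 0.0262]
ee_rot: [0.001, 0.286, 0.958, 0.0]
ft_force: [-1.8, -0.2, 4.7]
grip_width: 0.009
grasp_force: 63.3
```

```bash
cat > f.py <<'E'
from h import *
import sys
s=state(); T=q2R(s["ee_rot"])
print("t",round(s["time"],2),"pos",s["tool_pos"].round(4),"Ftool",(T.T@s["ft_force"]).round(1),"Mtool",(T.T@s["torque"]).round(2))
E
python3 -m crank '[-1,0,0,-0.02,0,0,0, -1,0.3,0,0,0,0,0, -1,0.3,0,0,0,0,0]' >/dev/null; python3 f.py
python3 -m crank '[-1,0.2,0,0,0,0,0, -1,0,0,0,0,0,0]' >/dev/null; python3 f.py
python3 -m crank '[-1,0.2,0,0,0,0,0, -1,0,0,0,0,0,0]' >/dev/null; python3 f.py
python3 -m crank '[-1,0.2,0,0,0,0,0, -1,0,0,0,0,0,0]' >/dev/null; python3 f.py
```

```text
t 6.65 pos [ 0.6078 -0.015   0.0262] Ftool [-3.2 -2.4 -6.2] Mtool [ 0.43 -0.65 -0.03]
t 6.82 pos [ 0.606  -0.0137  0.0262] Ftool [-3.7 -1.1 -6.3] Mtool [ 0.16 -0.61 -0.02]
t 6.98 pos [ 0.6047 -0.0128  0.0262] Ftool [-4.9 -1.4 -4.2] Mtool [ 0.31 -0.95 -0.05]
t 7.15 pos [ 0.603  -0.0116  0.0262] Ftool [-4.8 -0.1 -5.5] Mtool [ 0.09 -0.83  0.02]
```

```bash
python3 -m crank '[-1,0.2,0,0,0,0,0, -1,0,0,0,0,0,0]' >/dev/null; python3 f.py
python3 -m crank '[-1,0.15,0,0,0,0,0, -1,0,0,0,0,0,0]' >/dev/null; python3 f.py
python3 -m crank '[-1,0.1,0,0,0,0,0, -1,0,0,0,0,0,0]' >/dev/null; python3 f.py
```

```text
t 7.32 pos [ 0.6014 -0.0105  0.0262] Ftool [-5.5 -0.3 -5.4] Mtool [ 0.12 -0.89  0.02]
t 7.48 pos [ 0.6003 -0.0097  0.0262] Ftool [-5.9  0.3 -5.8] Mtool [ 0.04 -0.99 -0.02]
t 7.65 pos [ 0.5996 -0.0093  0.0262] Ftool [-6.6  0.  -4.5] Mtool [ 0.01 -1.15  0.12]
```

```bash
python3 -m crank '[-1,0.1,0,0,0,0,0, -1,0,0,0,0,0,0]' >/dev/null; python3 f.py
python3 -c "
from h import *
im=get_image('wrist'); c=im['frame'][0:110,270:380]; cv2.imwrite('pics/c5.png',cv2.cvtColor(cv2.resize(c,None,fx=5,fy=5,interpolation=2),cv2.COLOR_RGB2BGR))"
```

```text
t 7.82 pos [ 0.599  -0.0087  0.0262] Ftool [-6.3  1.1 -3.8] Mtool [-0.15 -1.26  0.19]
```

View pics/c5.png

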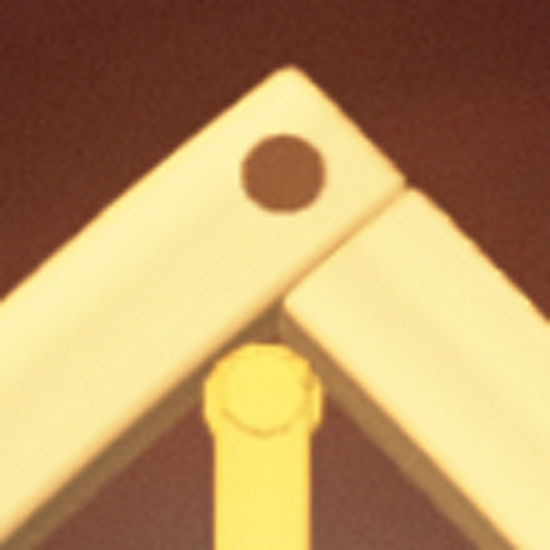

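The tail pin touches the near rail and sits about 2 mm short of the left rail, with its centre about 9.7 mm from the corner. I'll nudge it +y and then draw the slide out.

```bash
python3 -m crank '[-1,0,0.12,0,0,0,0, -1,0.03,0,0,0,0,0, -1,0,0,0,0,0,0]' >/dev/null; python3 f.py
python3 -m crank '[-1,-0.5,0,0,0,0,0, -1,-0.5,0,0,0,0,0, -1,-0.5,0,0,0,0,0, -1,-0.5,0,0,0,0,0, -1,-0.5,0,0,0,0,0]' >/dev/null; python3 f.py
python3 -m crank '[-1,-0.2,0,0,0,0,0, -1,0,0,0,0,0,0]' >/dev/null; python3 f.py
python3 -m crank '[-1,-0.2,0,0,0,0,0, -1,0,0,0,0,0,0]' >/dev/null; python3 f.py
```

```text
t 8.12 pos [ 0.5992 -0.0077  0.0262] Ftool [-7.5 -1.3 -5.5] Mtool [ 0.16 -1.19  0.08]
t 8.53 pos [ 0.6192 -0.0209  0.0261] Ftool [ 0.6  1.4 -9.7] Mtool [0.   0.13 0.14]
t 8.7 pos [ 0.6212 -0.0223  0.0261] Ftool [ 0.7  0.5 -9.8] Mtool [-0.01 -0.    0.1 ]
t 8.87 pos [ 0.6226 -0.0232  0.0261] Ftool [  1.4   0.1 -10.1] Mtool [-0.07  0.01  0.14]
```

```bash
python3 -m crank '[-1,-0.2,0,0,0,0,0, -1,0,0,0,0,0,0]' >/dev/null; python3 f.py
python3 -m crank '[-1,-0.2,0,0,0,0,0, -1,0,0,0,0,0,0]' >/dev/null; python3 f.py
python3 -m crank '[-1,-0.15,0,0,0,0,0, -1,0,0,0,0,0,0]' >/dev/null; python3 f.py
```

```text
t 9.03 pos [ 0.6242 -0.0243  0.0261] Ftool [ -0.2  -0.2 -10.5] Mtool [-0.04  0.07  0.13]
t 9.2 pos [ 0.6259 -0.0254  0.0261] Ftool [ 0.4  0.5 -9.4] Mtool [-0.01  0.07  0.09]
t 9.37 pos [ 0.6271 -0.0261  0.0261] Ftool [  0.9   0.8 -10.5] Mtool [0.03 0.09 0.11]
```

```bash
python3 -m crank '[-1,-0.15,0,0,0,0,0, -1,0,0,0,0,0,0]' >/dev/null; python3 f.py
python3 -m crank '[-1,-0.15,0,0,0,0,0, -1,0,0,0,0,0,0]' >/dev/null; python3 f.py
python3 -m crank '[-1,-0.15,0,0,0,0,0, -1,0,0,0,0,0,0]' >/dev/null; python3 f.py
```

```text
t 9.53 pos [ 0.6282 -0.0269  0.0261] Ftool [  3.1   0.3 -10.6] Mtool [-0.03  0.29  0.11]
t 9.7 pos [ 0.6293 -0.0275  0.0261] Ftool [  4.1   1.  -12. ] Mtool [-0.21  0.57  0.07]
t 9.87 pos [ 0.6303 -0.0283  0.0261] Ftool [  4.5   0.8 -13.3] Mtool [-0.21  0.84  0.07]
```

```bash
python3 -m crank '[-1,0,0,-0.03,0,0,0, -1,0,0,0,0,0,0, -1,0,0,0,0,0,0]' >/dev/null; python3 f.py
python3 -m crank '[-1,0,0,0,0,0,0, -1,0,0,0,0,0,0, -1,0,0,0,0,0,0]' >/dev/null; python3 f.py
python3 -c "
from h import *
for n in ('scene','top'):
  im=get_image(n); save(im,'d1'+n)
a=cv2.imread('pics/d1scene.png')[160:250,270:390]
cv2.imwrite('pics/d1.png',cv2.resize(a,(800,600),interpolation=2))"
```

```text
t 10.12 pos [ 0.63   -0.028   0.0261] Ftool [ 4.3  0.9 -7.7] Mtool [-0.29  0.78  0.06]
t 10.37 pos [ 0.63   -0.0281  0.0261] Ftool [  4.6   1.9 -10.1] Mtool [-0.26  0.75  0.07]
```

View pics/d1.png

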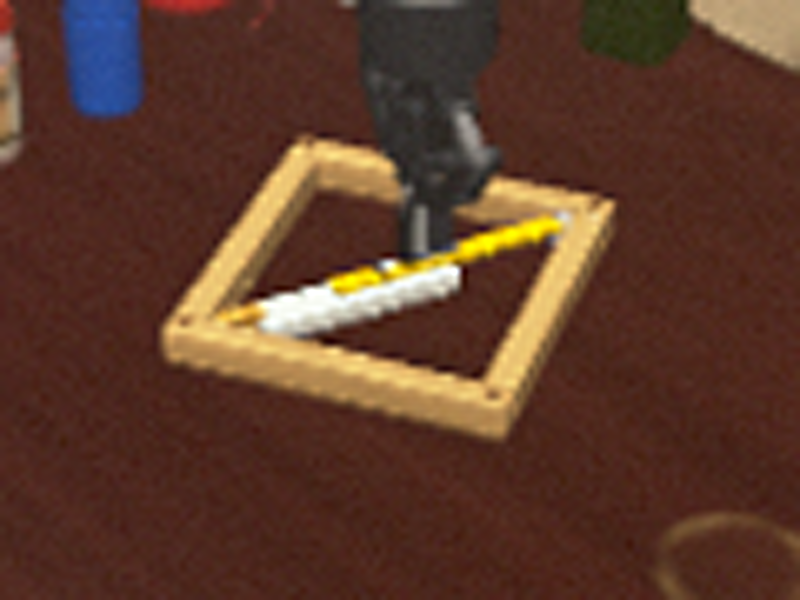

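The scene view shows the rule flat on the diagonal, tail in the near-left corner and nose up in the far-right corner. Small yaw probes will confirm that both rails are touched.

```bash
python3 -m crank '[-1,0,0,0,0,0,-0.01, -1,0,0,0,0,0,0, -1,0,0,0,0,0,0, -1,0,0,0,0,0,0]' >/dev/null; python3 f.py
python3 -m crank '[-1,0,0,0,0,0,-0.01, -1,0,0,0,0,0,0, -1,0,0,0,0,0,0, -1,0,0,0,0,0,0]' >/dev/null; python3 f.py
python3 -m crank '[-1,0,0,0,0,0,0.02, -1,0,0,0,0,0,0, -1,0,0,0,0,0,0, -1,0,0,0,0,0,0]' >/dev/null; python3 f.py
python3 -m crank '[-1,0,0,0,0,0,0.01, -1,0,0,0,0,0,0, -1,0,0,0,0,0,0, -1,0,0,0,0,0,0]' >/dev/null; python3 f.py
```

```text
t 10.8 pos [ 0.63   -0.028   0.0261] Ftool [ 3.7  1.9 -8.8] Mtool [-0.35  0.7   0.32]
t 11.13 pos [ 0.63   -0.028   0.0261] Ftool [ 3.9  1.8 -9.6] Mtool [-0.37  0.72  0.5 ]
t 11.47 pos [ 0.63   -0.0281  0.0261] Ftool [ 4.1  1.7 -9.3] Mtool [-0.27  0.71  0.15]
t 11.8 pos [ 0.63   -0.0281  0.0261] Ftool [ 4.6  0.7 -8.7] Mtool [-0.31  0.74 -0.2 ]
```

```bash
python3 -m crank '[-1,0,0,-0.05,0,0,0, -1,-0.1,0,0,0,0,0, -1,0,0,0,0,0,0, -1,0,0,0,0,0,0, -1,0,0,0,0,0,0]' >/dev/null; python3 f.py
python3 -m crank '[-1,0,0,0,0,0,-0.01, -1,0,0,0,0,0,0, -1,0,0,0,0,0,0, -1,0,0,0,0,0,0, -1,0,0,0,0,0,0]' >/dev/null; python3 f.py
python3 -m crank '[-1,0,0,0,0,0,-0.01, -1,0,0,0,0,0,0, -1,0,0,0,0,0,0, -1,0,0,0,0,0,0, -1,0,0,0,0,0,0]' >/dev/null; python3 f.py
python3 -m crank '[-1,0,0,0,0,0,-0.01, -1,0,0,0,0,0,0, -1,0,0,0,0,0,0, -1,0,0,0,0,0,0, -1,0,0,0,0,0,0]' >/dev/null; python3 f.py
python3 -m crank '[-1,0,0,0,0,0,-0.015, -1,0,0,0,0,0,0, -1,0,0,0,0,0,0, -1,0,0,0,0,0,0, -1,0,0,0,0,0,0]' >/dev/null; python3 f.py
```

```text
t 12.22 pos [ 0.6305 -0.0284  0.0262] Ftool [ 5.8  3.4 -3.5] Mtool [-0.54  0.8  -0.14]
t 12.63 pos [ 0.6305 -0.0284  0.0262] Ftool [ 4.9  3.2 -4. ] Mtool [-0.55  0.82  0.14]
t 13.05 pos [ 0.6305 -0.0284  0.0262] Ftool [ 4.6  3.2 -3.6] Mtool [-0.59  0.79  0.27]
t 13.47 pos [ 0.6305 -0.0284  0.0262] Ftool [ 4.8  3.9 -2.8] Mtool [-0.6   0.82  0.52]
t 13.88 pos [ 0.6305 -0.0284  0.0262] Ftool [ 5.8  4.5 -3.2] Mtool [-0.58  0.9   0.85]
```

```bash
python3 -m crank '[-1,0,0,0,0,0,0.025, -1,0,0,0,0,0,0, -1,0,0,0,0,0,0, -1,0,0,0,0,0,0, -1,0,0,0,0,0,0]' >/dev/null; python3 f.py
cat > tail.py <<'E'
from h import *
s=state(); im=get_image("wrist"); F=im["frame"]; save(im,"tail%.0f"%(100*s["time"]))
hsv=cv2.cvtColor(F,cv2.COLOR_RGB2HSV)
P=lambda u,v,z:onplane(im,u,v,z,s,True)[:2]
w=((hsv[...,2]>150)&(hsv[...,0]<32)).astype(np.uint8)
cs,h=cv2.findContours(w,cv2.RETR_CCOMP,cv2.CHAIN_APPROX_NONE)
for c,hh in zip(cs,h[0]):
    a=cv2.contourArea(c)
    if hh[3]>=0 and 60<a<500:
        (u,v),r=cv2.minEnclosingCircle(c)
        if a>.6*np.pi*r*r: print("screw",round(u),round(v),P(u,v,.022).round(4))
y=((hsv[...,1]>130)&(hsv[...,2]>190)&(hsv[...,0]>18)&(hsv[...,0]<32)).astype(np.uint8)
y[:,:295]=0;y[:,345:]=0
n,l,st,ce=cv2.connectedComponentsWithStats(y)
for i in range(1,n):
    if st[i,4]>80:
        top=st[i,1]; m=(l==i); rows=[np.nonzero(m[r])[0] for r in range(top,top+24)]
        print("yellow",st[i],"widths",[len(r) for r in rows],"mid",rows[10].mean() if len(rows[10]) else None)
print(s["tool_pos"].round(4))
E
python3 tail.py
```

```text
t 14.3 pos [ 0.6305 -0.0285  0.0262] Ftool [ 4.1  2.8 -4.4] Mtool [-0.54  0.8   0.3 ]
screw 554 386 [0.8744 0.0765]
screw 570 372 [0.8706 0.0964]
screw 565 365 [0.8496 0.0902]
screw 538 233 [0.6933 0.088 ]
screw 100 200 [ 0.5344 -0.1216]
yellow [313   0  23  48 653] widths [11, 17, 18, 18, 19, 20, 22, 22, 23, 23, 23, 22, 19, 21, 20, 18, 18, 18, 18, 18, 18, 17, 17, 17] mid 324.0
yellow [ 312  141   22   87 1408] widths [18, 17, 18, 18, 20, 20, 20, 20, 20, 20, 20, 20, 20, 20, 20, 20, 21, 20, 20, 20, 20, 20, 20, 20] mid 322.5
yellow [311 309  19  33 609] widths [19, 19, 19, 19, 19, 19, 19, 19, 19, 19, 19, 19, 19, 19, 19, 19, 19, 19, 19, 19, 19, 19, 19, 19] mid 320.0
[ 0.6305 -0.0285  0.0262]
```

```bash
python3 - <<'E'
from h import *
s=state(); im=get_image("wrist")
p=onplane(im,324,9,.02,s,True)[:2]; NL=np.array([.5185,.0456]); d=p-NL
T=q2R(s["ee_rot"]); print(p.round(4), d.round(4),np.hypot(*d).round(4),(T[:2,:2].T@d).round(4), 180-np.degrees(np.arctan2(T[1,0],T[0,0])))
F=im["frame"]; cv2.imwrite("pics/t6.png",cv2.cvtColor(cv2.resize(F[0:80,260:390],None,fx=6,fy=6,interpolation=2),cv2.COLOR_RGB2BGR))
E
```

```text
[0.5269 0.0404] [ 0.0084 -0.0052] 0.0099 [-0.0099  0.0002] 32.66167127293852
```

View pics/t6.png

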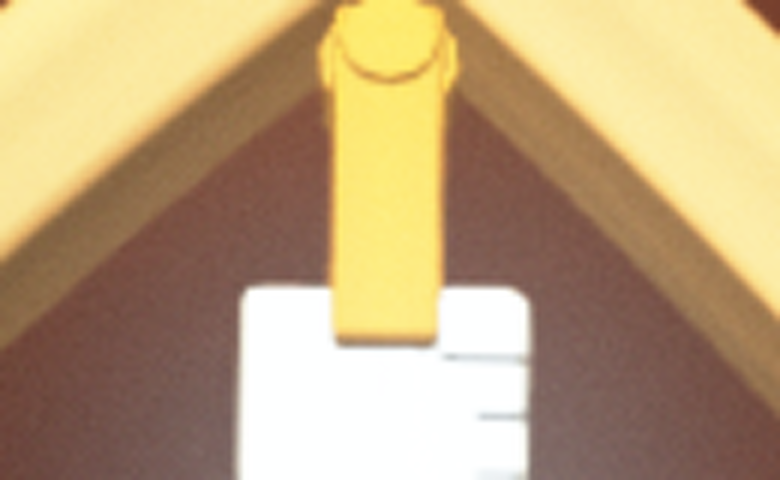

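The tail pin sits home, symmetric between both rails, so diagonal 1 is gauged. Now I close the slide most of the way, lift, turn and set up diagonal 2.

```bash
python3 -m crank '[-1,0.5,0,0,0,0,0, -1,0.7,0,0,0,0,0, -1,0.7,0,0,0,0,0, -1,0.6,0,0,0,0,0, -1,0.5,0,0,0,0,0]' >/dev/null; python3 f.py
python3 -m crank '[-1,0,0,-1,0,0,0, -1,0,0,-2,0,0,0, -1,0,0,-2,0,0,0, -1,0,0,-1,0,0,0, -1,0,0,0,0,0,0]' >/dev/null; python3 f.py
python3 -m crank '[-1,0,0,0,0,0,-0.125, -1,0,0,0,0,0,-0.125, -1,0,0,0,0,0,-0.125, -1,0,0,0,0,0,-0.125, -1,0,0,0,0,0,-0.125]' >/dev/null
python3 -m crank '[-1,0,0,0,0,0,-0.125, -1,0,0,0,0,0,-0.125, -1,0,0,0,0,0,-0.125, -1,0,0,0,0,0,-0.125, -1,0,0,0,0,0,-0.125]' >/dev/null
python3 -m crank '[-1,0,0,0,0,0,-0.125, -1,0,0,0,0,0,-0.118, -1,0,-0.5,0,0,0,0, -1,0,-0.5,0,0,0,0, -1,0,0,0,0,0,0]'
python3 tail.py
```

```text
t 14.82 pos [ 0.6052 -0.0125  0.0263] Ftool [-0.9  2.9  0.5] Mtool [-0.41 -0.25  0.22]
t 15.23 pos [ 0.6071 -0.0134  0.0887] Ftool [-0.6 -0.   4.4] Mtool [ 0.01 -0.12 -0.08]
time: 16.48
tool_pos: [0.6149, -0.0199, 0.0859]
ee_rot: [0.0, -0.443, 0.896, -0.0]
ft_force: [0.3, 0.4, -4.4]
grip_width: 0.009
grasp_force: 62.0
screw 338 185 [ 0.5908 -0.0342]
yellow [309  56  24  56 940] widths [1, 6, 11, 14, 17, 19, 20, 21, 23, 23, 24, 24, 24, 23, 23, 23, 22, 21, 19, 19, 19, 19, 19, 19] mid 320.5
yellow [ 311  149   21   79 1322] widths [8, 21, 21, 21, 21, 21, 21, 21, 21, 21, 21, 21, 21, 21, 21, 21, 21, 21, 21, 21, 21, 21, 21, 21] mid 321.0
yellow [311 309  20  33 611] widths [19, 19, 18, 18, 18, 18, 18, 19, 19, 19, 19, 19, 19, 19, 19, 19, 19, 19, 19, 19, 20, 19, 19, 19] mid 321.0
[ 0.6149 -0.0199  0.0859]
```

```bash
python3 -m crank '[-1,0,0.2,1.5,0,0,0, -1,0,0,2,0,0,0, -1,0,0,1.5,0,0,0, -1,0,0,0.75,0,0,0, -1,0,0,0,0,0,0]' >/dev/null; python3 f.py
python3 -m crank '[-1,0,0,0.1,0,0,0, -1,0,0,0,0,0,0]' >/dev/null; python3 f.py
python3 -m crank '[-1,0,0,0.07,0,0,0, -1,0,0,0,0,0,0]' >/dev/null; python3 f.py
```

```text
t 16.95 pos [ 0.6117 -0.0179  0.0274] Ftool [-0.3 -1.4  3.5] Mtool [ 0.06 -0.03 -0.  ]
t 17.12 pos [ 0.6129 -0.018   0.0284] Ftool [0.4 0.2 3.7] Mtool [ 0.06 -0.02  0.04]
t 17.28 pos [ 0.6128 -0.0179  0.0277] Ftool [0.4 0.4 4. ] Mtool [-0.02 -0.01  0.04]
```

```bash
python3 -m crank '[-1,0,0,0.1,0,0,0, -1,0,0,0,0,0,0]' >/dev/null; python3 f.py
python3 -m crank '[-1,0,0,0.05,0,0,0, -1,0,0,0,0,0,0]' >/dev/null; python3 f.py
python3 tail.py
```

```text
t 17.45 pos [ 0.6125 -0.0179  0.0263] Ftool [-0.2  0.8  3.4] Mtool [ 0.03 -0.08 -0.  ]
t 17.62 pos [ 0.6127 -0.0178  0.0262] Ftool [ 1.   2.5 -4.5] Mtool [-0.34  0.03 -0.03]
screw 117 262 [ 0.719  -0.0878]
screw 530 240 [0.509  0.0536]
yellow [310  56  24  57 911] widths [1, 9, 11, 16, 18, 19, 21, 22, 22, 23, 23, 24, 24, 23, 23, 22, 21, 21, 19, 19, 18, 18, 18, 18] mid 321.0
yellow [ 311  149   21   79 1212] widths [19, 21, 21, 21, 21, 21, 21, 21, 21, 21, 21, 21, 21, 21, 21, 21, 21, 21, 21, 21, 21, 21, 21, 21] mid 321.0
yellow [326 209   6  20  92] widths [1, 1, 2, 6, 6, 6, 6, 6, 6, 6, 6, 6, 6, 6, 6, 6, 5, 2, 2, 1, 0, 0, 0, 0] mid 328.5
yellow [312 309  19  33 609] widths [19, 19, 19, 19, 18, 18, 18, 19, 19, 19, 19, 19, 19, 19, 19, 19, 19, 19, 19, 19, 19, 19, 19, 19] mid 321.0
[ 0.6127 -0.0178  0.0262]
```

```bash
python3 -m crank '[-1,0.4,0,-0.03,0,0,0, -1,0.4,0,0,0,0,0, -1,0.4,0,0,0,0,0, -1,0.2,0,0,0,0,0, -1,0,0,0,0,0,0]' >/dev/null; python3 f.py
python3 -m crank '[-1,0.2,0,0,0,0,0, -1,0,0,0,0,0,0]' >/dev/null; python3 f.py
python3 -m crank '[-1,0.15,0,0,0,0,0, -1,0,0,0,0,0,0]' >/dev/null; python3 f.py
python3 tail.py
```

```text
t 18.08 pos [ 0.6041 -0.0295  0.0262] Ftool [-3.1  0.7 -4.3] Mtool [-0.02 -0.61  0.01]
t 18.25 pos [ 0.6032 -0.0308  0.0262] Ftool [-5.2 -0.2 -5.7] Mtool [-0.04 -0.91  0.03]
t 18.42 pos [ 0.6023 -0.0319  0.0261] Ftool [-5.4 -0.  -4.9] Mtool [-0.02 -0.92  0.01]
screw 124 286 [ 0.7183 -0.0877]
screw 525 266 [0.5091 0.0531]
yellow [310  66  24  57 904] widths [9, 14, 18, 18, 19, 21, 22, 22, 23, 23, 23, 24, 23, 23, 22, 21, 21, 19, 18, 18, 18, 18, 18, 18] mid 321.0
yellow [ 311  158   21   70 1203] widths [19, 21, 21, 21, 21, 21, 21, 21, 21, 21, 21, 21, 21, 21, 21, 21, 21, 21, 21, 21, 21, 21, 21, 21] mid 321.0
yellow [312 309  19  33 593] widths [19, 18, 18, 18, 18, 18, 18, 17, 17, 17, 17, 17, 18, 19, 19, 19, 19, 19, 19, 19, 19, 19, 19, 19] mid 321.0
[ 0.6023 -0.0319  0.0261]
```

```bash
python3 -m crank '[-1,0.15,0,0,0,0,0, -1,0,0,0,0,0,0]' >/dev/null; python3 f.py
python3 -m crank '[-1,0.15,0,0,0,0,0, -1,0,0,0,0,0,0]' >/dev/null; python3 f.py
python3 -m crank '[-1,0.1,0,0,0,0,0, -1,0,0,0,0,0,0]' >/dev/null; python3 f.py
python3 -c "
from h import *
s=state(); im=get_image('wrist'); F=im['frame']; print(onplane(im,321,76,.02,s,True))
cv2.imwrite('pics/t7.png',cv2.cvtColor(cv2.resize(F[0:120,250:390],None,fx=5,fy=5,interpolation=2),cv2.COLOR_RGB2BGR))"
```

```text
t 18.63 pos [ 0.6015 -0.033   0.0262] Ftool [-6.5  0.4 -4.6] Mtool [-0.09 -1.16  0.06]
t 18.8 pos [ 0.6006 -0.034   0.0262] Ftool [-7.4  1.  -5.9] Mtool [-0.19 -1.28  0.14]
t 18.97 pos [ 0.6004 -0.0344  0.0262] Ftool [-11.1   1.1  -4. ] Mtool [-0.28 -2.07  0.19]
[ 0.546639   -0.10643556  0.02      ]
```

View pics/t7.png

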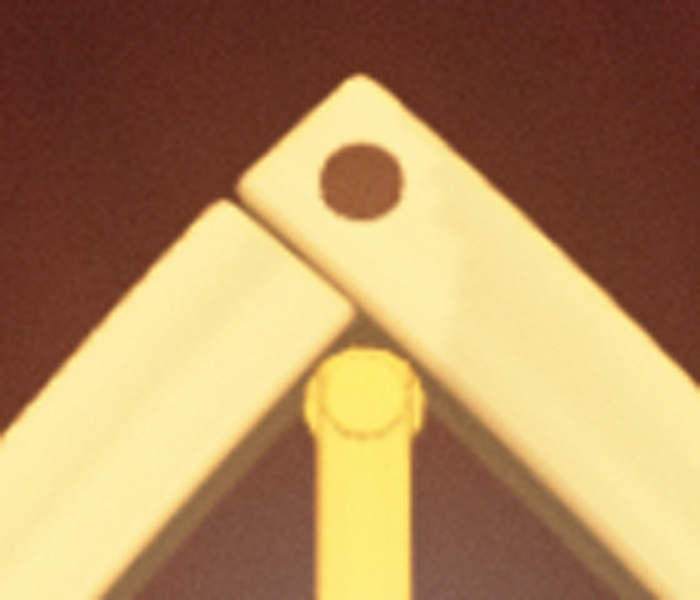

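The tail pin is home in the near-right corner, seated symmetrically. Drawing the slide out now.

```bash
python3 -m crank '[-1,-0.5,0,-0.03,0,0,0, -1,-0.6,0,0,0,0,0, -1,-0.6,0,0,0,0,0, -1,-0.6,0,0,0,0,0, -1,-0.6,0,0,0,0,0]' >/dev/null; python3 f.py
python3 -m crank '[-1,-0.5,0,0,0,0,0, -1,-0.4,0,0,0,0,0, -1,0,0,0,0,0,0]' >/dev/null; python3 f.py
python3 -m crank '[-1,-0.2,0,0,0,0,0, -1,0,0,0,0,0,0]' >/dev/null; python3 f.py
python3 -m crank '[-1,-0.2,0,0,0,0,0, -1,0,0,0,0,0,0]' >/dev/null; python3 f.py
python3 -m crank '[-1,-0.15,0,0,0,0,0, -1,0,0,0,0,0,0]' >/dev/null; python3 f.py
```

```text
t 19.43 pos [ 0.6173 -0.0116  0.0262] Ftool [ 0.9 -1.6 -3.2] Mtool [0.32 0.08 0.08]
t 19.68 pos [ 0.623  -0.0041  0.0262] Ftool [-0.7 -2.3 -3.4] Mtool [ 0.42 -0.05  0.16]
t 19.85 pos [ 0.6238 -0.0031  0.0262] Ftool [-0.7 -2.  -3.7] Mtool [0.48 0.05 0.08]
t 20.02 pos [ 0.6249 -0.0015  0.0262] Ftool [ 0.3 -3.  -3.1] Mtool [0.5  0.04 0.09]
t 20.18 pos [ 6.258e-01 -3.000e-04  2.620e-02] Ftool [ 0.4 -2.4 -3.6] Mtool [0.45 0.08 0.07]
```

```bash
python3 -m crank '[-1,-0.15,0,0,0,0,0, -1,0,0,0,0,0,0]' >/dev/null; python3 f.py
python3 -m crank '[-1,-0.15,0,0,0,0,0, -1,0,0,0,0,0,0]' >/dev/null; python3 f.py
python3 -m crank '[-1,-0.15,0,0,0,0,0, -1,0,0,0,0,0,0]' >/dev/null; python3 f.py
python3 -m crank '[-1,-0.15,0,0,0,0,0, -1,0,0,0,0,0,0]' >/dev/null; python3 f.py
```

```text
t 20.35 pos [0.6266 0.001  0.0262] Ftool [ 1.3 -1.9 -4.1] Mtool [0.36 0.23 0.03]
t 20.52 pos [0.6274 0.0021 0.0262] Ftool [ 2.4 -2.1 -5.2] Mtool [0.33 0.54 0.  ]
t 20.68 pos [0.6282 0.0032 0.0261] Ftool [ 5.2 -1.  -5.8] Mtool [ 0.32  0.75 -0.  ]
t 20.85 pos [0.629  0.0042 0.0261] Ftool [ 6.5 -1.7 -7. ] Mtool [ 0.42  1.   -0.02]
```

```bash
python3 -m crank '[-1,0,0,0,0,0,0, -1,0,0,0,0,0,0, -1,0,0,0,0,0,0, -1,0,0,0,0,0,0, -1,0,0,0,0,0,0]' >/dev/null; python3 f.py
python3 -m crank '[-1,0,0,0,0,0,-0.01, -1,0,0,0,0,0,0, -1,0,0,0,0,0,0, -1,0,0,0,0,0,0, -1,0,0,0,0,0,0]' >/dev/null; python3 f.py
python3 -m crank '[-1,0,0,0,0,0,-0.01, -1,0,0,0,0,0,0, -1,0,0,0,0,0,0, -1,0,0,0,0,0,0, -1,0,0,0,0,0,0]' >/dev/null; python3 f.py
python3 -m crank '[-1,0,0,0,0,0,0.03, -1,0,0,0,0,0,0, -1,0,0,0,0,0,0, -1,0,0,0,0,0,0, -1,0,0,0,0,0,0]' >/dev/null; python3 f.py
python3 -m crank '[-1,0,0,0,0,0,0.01, -1,0,0,0,0,0,0, -1,0,0,0,0,0,0, -1,0,0,0,0,0,0, -1,0,0,0,0,0,0]' >/dev/null; python3 f.py
python3 -m crank '[-1,0,0,0,0,0,-0.02, -1,0,0,0,0,0,0, -1,0,0,0,0,0,0, -1,0,0,0,0,0,0, -1,0,0,0,0,0,0]' >/dev/null; python3 f.py
```

```text
t 21.27 pos [0.6289 0.0041 0.0261] Ftool [ 6.  -2.2 -6.6] Mtool [0.34 1.01 0.01]
t 21.68 pos [0.6289 0.0041 0.0261] Ftool [ 6.  -1.5 -6.1] Mtool [0.33 1.03 0.22]
t 22.1 pos [0.6289 0.0041 0.0262] Ftool [ 6.7 -1.5 -5.3] Mtool [0.3  1.05 0.54]
t 22.52 pos [0.6288 0.0041 0.0261] Ftool [ 5.6 -1.  -5.8] Mtool [ 0.27  0.98 -0.17]
t 22.93 pos [0.6289 0.0041 0.0262] Ftool [ 5.4 -0.7 -6.6] Mtool [ 0.29  1.03 -0.4 ]
t 23.35 pos [0.6288 0.0041 0.0261] Ftool [ 6.6 -1.3 -7.1] Mtool [0.28 0.96 0.04]
```

Diagonal 2 is gauged. Its tab travel was about 9–10 mm more than for diagonal 1, which agrees with the camera's +8 mm drift, so the near right corner is the one. Releasing the rule and heading for the jar.

```bash
python3 -m crank '[-1,0.4,0,0,0,0,0, 0,0,0,0,0,0,0, 0,0,0,0,0,0,0, 0,0,0,0,0,0,0, 0,0,0,0,0,0,0]'
python3 -m crank '[0.2,0,0,-2,0,0,0, 1,0,0,-4,0,0,0, 1,0,0,-4,0,0,0, 1,0,0,-4,0,0,0, 1,0,0,-3,0,0,0]'
python3 -m crank '[1,0,0,0,0,0,0.115, 1,0,0,0,0,0,0.115, 1,0,0,0,0,0,0.115, 1,0,0,0,0,0,0.115, 1,0,0,0,0,0,0.115]' >/dev/null
python3 -m crank '[1,0,0,0,0,0,0.115, 1,0,0,0,0,0,0.115, 1,0,0,0,0,0,0.115, 1,0,3,0,0,0,0, 1,0,4,0,0,0,0]' >/dev/null
python3 -m crank '[1,0,4,0,0,0,0, 1,0,4,0,0,0,0, 1,0,3,0,0,0,0, 1,0,0,0,0,0,0, 1,0,0,0,0,0,0]'
cat > jar.py <<'E'
from h import *
s=state(); im=get_image("wrist"); F=im["frame"]; save(im,"jar")
hsv=cv2.cvtColor(F,cv2.COLOR_RGB2HSV).astype(int)
P=lambda u,v,z:onplane(im,u,v,z,s,True)[:3].round(4)
for nm,m in (("red",((hsv[...,0]<8)|(hsv[...,0]>174))&(hsv[...,1]>130)&(hsv[...,2]>140)),("blue",(abs(hsv[...,0]-108)<12)&(hsv[...,1]>140)&(hsv[...,2]>90)),("pink",(hsv[...,0]>160)&(hsv[...,1]>50)&(hsv[...,1]<140)&(hsv[...,2]>170))):
    n,l,st,ce=cv2.connectedComponentsWithStats(cv2.morphologyEx(m.astype(np.uint8),cv2.MORPH_CLOSE,np.ones((5,5))))
    for i in range(1,n):
        if st[i,4]>300:
            x,y,w,h=st[i,:4]; print(nm,st[i],ce[i].round(), P(*ce[i],.106),"L",P(x,ce[i][1],.106),"R",P(x+w,ce[i][1],.106))
print(s["tool_pos"],s["ee_rot"])
E
python3 jar.py
```

```text
time: 23.77
tool_pos: [0.6269, 0.0015, 0.026]
ee_rot: [-0.0, -0.445, 0.895, 0.0]
ft_force: [-0.4, 0.3, 0.8]
grip_width: 0.0429
grasp_force: 0.0
time: 24.18
tool_pos: [0.6274, 0.0014, 0.1995]
ee_rot: [0.001, -0.445, 0.895, -0.001]
ft_force: [1.3, -0.4, -0.2]
grip_width: 0.0853
grasp_force: 0.0
time: 25.43
tool_pos: [0.626, 0.183, 0.1959]
ee_rot: [-0.0, -0.003, 1.0, 0.0]
ft_force: [0.9, 0.7, 0.5]
grip_width: 0.0855
grasp_force: 0.0
red [ 403  171  103  105 2251] [434. 209.] [0.6245 0.2745 0.106 ] L [0.6246 0.2482 0.106 ] R [0.6242 0.3467 0.106 ]
red [368 324  44  20 579] [390. 333.] [0.7469 0.2492 0.106 ] L [0.7456 0.2278 0.106 ] R [0.7487 0.2715 0.106 ]
blue [ 354  234   58   82 3315] [381. 276.] [0.6837 0.2345 0.106 ] L [0.6833 0.2111 0.106 ] R [0.6847 0.2623 0.106 ]
pink [ 436  225   74   76 2170] [465. 254.] [0.6656 0.31   0.106 ] L [0.6645 0.2818 0.106 ] R [0.6682 0.3613 0.106 ]
[0.62595081 0.18303508 0.19591017] [-1.65895169e-04 -3.00182181e-03  9.99995481e-01  3.70998380e-06]
```

```bash
python3 -m crank '[1,0,4,0,0,0,0, 1,0,4,0,0,0,0, 1,0,0,0,0,0,0, 1,0,0,0,0,0,0]' >/dev/null
python3 jar.py; python3 - <<'E'
import cv2,numpy as np
F=cv2.imread("pics/jar.png"); hsv=cv2.cvtColor(F,cv2.COLOR_BGR2HSV).astype(int)
m=((hsv[...,0]<8)|(hsv[...,0]>174))&(hsv[...,1]>130)&(hsv[...,2]>140)
for v in range(110,290,8):
    u=np.nonzero(m[v,220:420])[0]+220
    if len(u)>5: print(v,u.min(),u.max(),len(u))
E
```

```text
red [ 310  169   58   64 2036] [337. 202.] [0.6196 0.2742 0.106 ] L [0.6196 0.2531 0.106 ] R [0.6194 0.2982 0.106 ]
red [373 225  46  62 307] [389. 247.] [0.6572 0.318  0.106 ] L [0.657  0.3043 0.106 ] R [0.6577 0.3439 0.106 ]
red [309 325  48  16 501] [331. 333.] [0.7448 0.271  0.106 ] L [0.7449 0.2508 0.106 ] R [0.7454 0.2958 0.106 ]
blue [ 276  234   50   83 3278] [302. 277.] [0.685  0.2456 0.106 ] L [0.6854 0.2236 0.106 ] R [0.6848 0.2661 0.106 ]
pink [ 374  226   49   81 1789] [395. 253.] [0.6632 0.3231 0.106 ] L [0.6629 0.3055 0.106 ] R [0.6639 0.3483 0.106 ]
[0.62605458 0.26174409 0.1959269 ] [-9.00514111e-05 -2.16069268e-03  9.99997660e-01 -6.03708895e-05]
174 333 344 12
182 319 356 38
190 313 363 34
198 311 366 26
206 311 367 42
214 312 365 24
222 316 361 31
230 327 404 27
```

The red cap measures 45 mm across at z=0.106, as it should, and is centred at (0.620,0.275). Descending to grasp it.

```bash
python3 -m crank '[1,0.6,1.3,0,0,0,0, 1,0,0,4,0,0,0, 1,0,0,4,0,0,0, 1,0,0,4,0,0,0, 1,0,0,1.8,0,0,0]' 40
python3 -m crank '[1,0,0,0,0,0,0, -1,0,0,0,0,0,0, -1,0,0,0,0,0,0, -1,0,0,0,0,0,0, -1,0,0,0,0,0,0]'
python3 -m crank '[-1,0,0,0,0,0,0, -1,0,0,0,0,0,0, -1,0,0,-1,0,0,0, -1,0,0,-3,0,0,0, -1,0,0,-3,0,0,0]'
python3 -m crank '[-1,0,0,-2.5,0,0,0, -1,0,0,0,0,0,0]'
```

```text
time: 26.28
tool_pos: [0.6177, 0.2723, 0.0536]
ee_rot: [-0.003, -0.001, 1.0, -0.001]
ft_force: [-1.2, -0.7, -1.1]
grip_width: 0.0856
grasp_force: 0.0
time: 26.7
tool_pos: [0.6213, 0.2746, 0.0604]
ee_rot: [0.002, -0.001, 1.0, 0.001]
ft_force: [0.1, -0.3, 8.4]
grip_width: 0.0439
grasp_force: 39.3
time: 27.12
tool_pos: [0.6194, 0.274, 0.1294]
ee_rot: [-0.001, -0.002, 1.0, -0.0]
ft_force: [-0.3, 0.6, -0.5]
grip_width: 0.0435
grasp_force: 41.0
time: 27.28
tool_pos: [0.6227, 0.2752, 0.1602]
ee_rot: [0.004, -0.002, 1.0, 0.001]
ft_force: [0.5, -0.2, -1.1]
grip_width: 0.0433
grasp_force: 41.1
```

```bash
python3 -m crank '[-1,0.6,-1.9,0,0,0,0, -1,1.17,-3.65,0,0,0,0, -1,1.17,-3.65,0,0,0,0, -1,1.17,-3.65,0,0,0,0, -1,1.17,-3.65,0,0,0,0]' >/dev/null
python3 -m crank '[-1,1.17,-3.65,0,0,0,0, -1,1.17,-3.65,0,0,0,0, -1,1.17,-3.65,0,0,0,0, -1,1.17,-3.65,0,0,0,0, -1,1.17,-3.65,0,0,0,0]' >/dev/null
python3 -m crank '[-1,1.17,-3.65,0,0,0,0, -1,0.6,-1.8,0,0,0,0, -1,0,0,0,0,0,0, -1,0,0,0,0,0,0]'
python3 -m crank '[-1,0,0,2,0,0,0, -1,0,0,3,0,0,0, -1,0,0,3,0,0,0, -1,0,0,1.2,0,0,0, -1,0,0,0,0,0,0]'
```

```text
time: 28.45
tool_pos: [0.4923, -0.1291, 0.154]
ee_rot: [0.001, -0.0, 1.0, -0.0]
ft_force: [0.1, -0.3, -1.4]
grip_width: 0.0435
grasp_force: 41.1
time: 28.87
tool_pos: [0.4917, -0.1265, 0.0593]
ee_rot: [-0.001, -0.002, 1.0, 0.001]
ft_force: [-0.5, -0.3, -1.3]
grip_width: 0.0436
grasp_force: 40.9
```

```bash
python3 -m crank '[-1,0,0,0,0,0,0, -1,0,0,0,0,0,0]' >/dev/null; python3 f.py
python3 -m crank '[-1,0,0,0.1,0,0,0, -1,0,0,0,0,0,0]' >/dev/null; python3 f.py
```

```text
t 29.03 pos [ 0.4929 -0.1275  0.0616] Ftool [-1.1 -0.7  0.7] Mtool [ 0.03 -0.01  0.03]
t 29.2 pos [ 0.4928 -0.128   0.0607] Ftool [ 0.5 -0.3  0.2] Mtool [ 0.01 -0.01 -0.01]
```

```bash
python3 -m crank '[-1,0,0,0.08,0,0,0, -1,0,0,0,0,0,0]' >/dev/null; python3 f.py
python3 -m crank '[-1,0,0,0.08,0,0,0, -1,0,0,0,0,0,0]' >/dev/null; python3 f.py
```

```text
t 29.37 pos [ 0.4925 -0.1282  0.0596] Ftool [0.5 0.8 0.8] Mtool [-0.   -0.03 -0.04]
t 29.53 pos [ 0.4923 -0.1282  0.0586] Ftool [-0.2  0.8  0.6] Mtool [ 0.04  0.01 -0.02]
```

```bash
python3 -m crank '[-1,0,0,0.08,0,0,0, -1,0,0,0,0,0,0]' >/dev/null; python3 f.py
python3 -m crank '[-1,0,0,0.08,0,0,0, -1,0,0,0,0,0,0]' >/dev/null; python3 f.py
python3 -m crank '[-1,0,0,0.06,0,0,0, -1,0,0,0,0,0,0]' >/dev/null; python3 f.py
```

```text
t 29.7 pos [ 0.4925 -0.1282  0.0579] Ftool [ 0.2  0.7 -1.6] Mtool [-0.01  0.13 -0.05]
t 29.87 pos [ 0.4927 -0.1282  0.0577] Ftool [  2.4   2.5 -18.6] Mtool [-0.5   0.41 -0.03]
t 30.03 pos [ 0.4929 -0.1282  0.0576] Ftool [  5.    4.9 -31.5] Mtool [-0.75  0.74 -0.04]
```

Firm contact with the worktop. I'll ease back, release and retreat.

```bash
python3 -m crank '[-1,0,0,-0.14,0,0,0, -1,0,0,0,0,0,0]' >/dev/null; python3 f.py
python3 -m crank '[0.6,0,0,0,0,0,0, 0.6,0,0,0,0,0,0, 1,0,0,0,0,0,0, 1,0,0,0,0,0,0, 1,0,0,0,0,0,0]'
python3 -m crank '[1,0,0,-1,0,0,0, 1,0,0,-3,0,0,0, 1,0,0,-4,0,0,0, 1,0,0,-4,0,0,0, 1,0,0,-3,0,0,0]' 
python3 -m crank '[1,3,0,0,0,0,0, 1,3,0,0,0,0,0, 1,0,0,0,0,0,0, 1,0,0,0,0,0,0]' >/dev/null
python3 - <<'E'
from h import *
s=state(); im=get_image("wrist"); F=im["frame"]; save(im,"end")
hsv=cv2.cvtColor(F,cv2.COLOR_RGB2HSV).astype(int)
P=lambda u,v,z:onplane(im,u,v,z,s,True).round(4)
def comps(m,lab,z,a0):
    n,l,st,ce=cv2.connectedComponentsWithStats(cv2.morphologyEx(m.astype(np.uint8),cv2.MORPH_CLOSE,np.ones((3,3))))
    for i in range(1,n):
        if st[i,4]>a0: print(lab,st[i],P(*ce[i],z))
comps(((hsv[...,0]<8)|(hsv[...,0]>174))&(hsv[...,1]>130)&(hsv[...,2]>140),"red",.106,300)
comps((hsv[...,1]>150)&(hsv[...,2]>180)&(hsv[...,0]>20)&(hsv[...,0]<33),"yellow",.016,80)
print(s["tool_pos"])
E
```

```text
t 30.2 pos [ 0.4925 -0.1283  0.0581] Ftool [-0.8 -0.5  1.5] Mtool [-0.01  0.02 -0.02]
time: 30.62
tool_pos: [0.4923, -0.1282, 0.0577]
ee_rot: [-0.0, -0.002, 1.0, 0.0]
ft_force: [0.3, 0.2, 0.1]
grip_width: 0.0856
grasp_force: 0.0
time: 31.03
tool_pos: [0.4925, -0.1282, 0.2115]
ee_rot: [0.001, -0.002, 1.0, -0.0]
ft_force: [1.3, 0.1, 0.6]
grip_width: 0.085
grasp_force: 0.0
red [ 297  243   49   52 1552] [ 0.4868 -0.1299  0.106 ]
red [564 318  42  48 894] [0.6286 0.2495 0.106 ]
yellow [187 117  23  15 163] [ 0.3602 -0.2666  0.016 ]
yellow [384 306  34  20 169] [ 0.605 -0.028  0.016]
yellow [591 360  25  29 295] [0.8948 0.5801 0.016 ]
yellow [619 362  21  19 141] [0.9565 0.782  0.016 ]
[ 0.43115549 -0.12824665  0.20870308]
```

```bash
python3 - <<'E'
from h import *
F=cv2.imread("pics/end.png")[...,::-1]
print(F[255:280,305:335].mean((0,1)).round(),F[330:350,575:595].mean((0,1)).round())
print(finish_job())
E
```

```text
[240. 138.  97.] [185.  90. 107.]
the job is handed in; nothing more can be done
None
```

I gauged both diagonals and handed the job in: the near-right one is longer by about 9–10 mm, so the red-capped jar stands outside the near right corner and the rule lies in the frame; no verdict came back, and nose contact with both rails was inferred from wrist forces, not seen.

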